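# Open the grit hopper and hold its screen up for filling

### The job

The blaster's grit hopper is to be filled: take the loose dust lid off it and lay the lid flat on the bench, clear of the hopper. Then try the sieve screen by its handle before you touch the bolt: if it lifts, carry on, and if it is still caught, do not force it but draw the bolt back and try again. Raise the screen to about 60 degrees and finish while holding it up there, still and with nothing else bumped about; do not let go, for it falls shut by itself.

Things in the scene. Friction and masses are not known exactly. Their poses are not given: they have to be found in the camera images.
- hopper: Bench hopper of the grit blaster, fixed: grey steel box on four angle legs, outside 250 (x) by 220 (y) mm, walls 4 mm, open top, rim 205 mm above the bench. Origin on the bench under its centre; own +x points to its hinge side (away from the robot, within 0.3 rad), -x to the side of the lid's grip and the bolt, z up. The bench on its left (+y) is clear for 280 mm. Offsets below are in this frame.
- lid_center (a point): Loose aluminium dust lid, about 0.35 kg, on the rim: plate 266 (x) by 236 (y) mm, 3 mm thick, a lip at front and sides (none at the back, +x, so it tips up) reaching 8 mm down outside the rim with 5 mm play. This point is the middle of the plate, 9.5 mm above the lip's lower edge, so 9.5 mm above the bench when laid flat. Axes as the hopper's while on it.
- lid_grip (a point): Point to take the lid by, in its upright grip flange on the front (-x) edge: 9 mm thick (along x), 90 mm wide (y), 32 mm above the plate. The point is centred in thickness and width, 24 mm above the plate, 8 mm below the flange's top; 128.5 mm in -x of and 25.5 mm above lid_center.
- screen (a joint): Opening of the hinged sieve screen in the mouth (rad), hidden by the lid at first: 0 shut, 1.3 at its stop; its front (-x) edge rises. Free, it lifts with 2 to 4 N at the handle, and falls shut when let go. If the bolt has it, it comes up short against a hard stop at about 0.035 rad (6 mm at the handle).
- screen_handle (a point): Middle of the grip of the screen's drop handle: a bar along the hopper's y, sleeve 12 mm across and 60 mm long, between two wire legs on pivots 43 mm below on the screen's front rail. It stands up, leaning at most 0.15 rad, and stays as left; held, it turns on its pivots as the screen swings. Grip about 190 mm above the bench (15 mm under the rim), 49 mm above the rail, 42 mm in +y of the hopper's centre.
- screen_hinge (a point): Point on the screen's hinge line, level with the handle in y: 115 mm in +x of the hopper's centre, 132 mm above the bench. The line runs along the hopper's y. The handle's pivots start 161 mm in -x of it and 15 mm above it, and circle it as the screen opens; the handle's grip is 43 mm from its pivots.
- catch_knob (a point): Middle of the bolt's upright knob, a dark steel cylinder 16 mm across, 30 mm tall, 180 mm above the bench, on the barrel bolt inside the mouth, 42 mm in -y of the hopper's centre. Sliding it in the hopper's -x draws the bolt; about 4 N; it stays where left. Fully drawn (at its stop, 100 mm in -x of the hopper's centre, 21 mm from the front wall) the screen is surely free.
- pipe: Bystander: steel pipe piece 220 mm long, 48 mm high, lying.
- straightedge: Bystander: wooden level, 190 by 36 by 26 mm, lying.
- offcut: Bystander: flat steel offcut, 62 by 48 by 6 mm.
- trowel: Bystander: moulder's trowel with wooden handle, 230 mm long, lying.
- pliers: Bystander: pliers, 160 mm long, lying.
- tin: Bystander: steel can 72 mm across, 85 mm tall.
- chipping_hammer: Bystander: hammer with wooden handle, 205 mm long, lying.
- catch_barrel (a point): Top of the bolt's barrel (54 by 20 mm, 16 mm tall, top 144 mm above the bench) on the front deck, 85 mm in -x and 42 mm in -y of the hopper's centre. The rod lies out of sight in the barrel and the screen's hollow rail. The knob starts 14 to 22 mm short of fully drawn, and the rod's reach differs, so the knob's place does not tell if the screen is caught: only trying it does.

How it is judged:
By the outcome, as a careful person would: the job done as asked, in the order asked, and still so for the second after the job is handed in, while the arm keeps its last pose, push and grip.
It also fails if it takes over 72 s, if anything falls off the work surface, if the arm or the gripper's body presses on something with over 40 N, if the wrist force passes 120 N, or if a joint passes its speed limit or range.

### The arm

A 6-joint arm with a two-finger parallel gripper is mounted at the origin on the work surface. World frame = base frame: x ahead of the robot, y to its left, z up, the work surface at z = 0. Lengths are in mm, angles in rad, forces in N, time in s.
With the tool pointing down it reaches from about 275 to 1000 mm from the base axis. Payload 8.4 kg.
Tool frame: the origin (TCP) lies between the finger pads; the fingertips stand 11 mm ahead of it and the grasp point (between the pads) lies 8 mm behind it; z points along the fingers, y is the direction in which the jaws open and shut (so a half turn about z gives the same grasp; the last joint's range is limited). The gripper opens to 85 mm and grips with 20 to 120 N. Pads are 22 mm wide; open, the fingers measure 114 mm over their backs; the gripper's body (76 mm by 85 mm) begins 54 mm behind the grasp point. The pads swing forward as they close: fully open they stand 13 mm farther back than shut.
Start: joints at [1.103, 0.353, 1.633, -0, 1.155, -0.002], TCP at [280.71, 558.417, 242.281] pointing down, gripper open.
Joint ranges: [-2.63, 2.63], [-0.92, 2.1], [0.06, 2.66], [-1.3, 4.44], [0, 2.69], [-3.02, 3.02]. Speed limits (rad/s): [2.22, 2.22, 2.79, 3.14, 3.14, 3.14].

### API

Orientations are given as [roll, pitch, yaw] about the fixed x, y, z axes, in that order (R = Rz(yaw) Ry(pitch) Rx(roll)).
In Python, from rig import r, eyes gives the robot as it stands. The module is installed in compiled form; this text tells all that it offers.
- The arm moves only by the tool servo_tool, never from a script. Its argument "rows" is a list of rows, each a list of 3 entries, a list of its own where there are three numbers: the shift along the world's x, y, z in cm, then the turn about the world's z in rad, then the finger opening in cm, from 0 to 8.54. A call has 1 to 5 rows; each row shifts and turns the commanded pose from where the row before left it; what a row does not reach is not made up. A row lasts 1/12 s, in which the tool goes at most 41.7 mm and 7.16 degrees, less where a joint would pass 70% of its speed; a pose out of reach is approached as far as the arm can. A call is refused whole if a number of a shift passes 4.17 or a number of a turn 0.125, either way. A call with a gripper value outside its range is refused whole. The fingers move at their own pace and stop on an object; "squeeze" is the grip in N (left out, the last holds). Time passes only in rows, so rows that do not move let the fingers close. It gives the time, the measured TCP pose, the force and the opening at its end, in the units of the state.
- r.sense(): the state, without advancing time (a new reading comes with each control period).
- eyes.grab_frame(name): name is "scene" or "top" or "wrist"; returns a dict with "frame" (384x512x3 uint8, red, green, blue), "depth" (384x512 float32, mm along the optical axis (not along the pixel's ray), 0 where there is no reading), "vertical_fov" (degrees; the focal length in pixels is half the picture's height over the tangent of half this angle, whatever the lens; pixels are square), "cx", "cy" (the principal point, pixels), "camera_from_world" (4x4, takes a point from world to camera coordinates); the wrist camera has in their place "hand_eye" (4x4, takes a point from camera to tool coordinates, whose origin is the TCP and whose axes are the flange's). Camera axes: x right, y down, z forward; pixel columns grow to the right and rows downward; lengths in mm; the calibration is good to about 2 mm. A picture is of the moment at which its call begins: read the wrist's pose just before it.
- r.sign_off(): hands the job in, once; it reports no verdict.
The state is a dict: "clock": time; "qpos": joint angles; "qvel": joint speeds; "joint_efforts": joint torques, N m; "eef_pos": TCP position; "tcp_rot": TCP orientation; "contact_force": force on the tool from outside, world axes, zero at the start; "wrist_torque": the same for the moment, N m; "opening": opening from 0.0 (shut) to 1.0 (fully open).
Only numpy, scipy, OpenCV 4.12 (cv2) and the standard library are available. Lean on these libraries where they do the work, as an engineer would, in place of code of your own. Each camera call takes 0.05 s, during which the arm holds its last target.

## Working session

There is one attempt and no reset: what is moved stays moved. The work goes in short steps, Python scripts to look and compute and a tool call to move; the robot and the scene stay as the last step left them, time stands still between calls to the robot, and variables do not carry over. Pictures are saved under pics/ and viewed, and the job is handed in when it is done.

Besides the shell and the picture viewer there is one more tool, called after "Emit:" by a JSON object that holds its "method" and its "body". servo_tool: Moves the arm, as the interface text tells. Its arguments: {"type":"object","properties":{"rows":{"type":"array"},"squeeze":{"type":"number"}},"required":["rows"]}

```bash
mkdir -p pics; cat > h.py <<'E'
import numpy as np, cv2
from rig import r, eyes
def cam(n):
    g=eyes.grab_frame(n); return g
def save(g,name):
    cv2.imwrite('pics/'+name+'.png',cv2.cvtColor(g['frame'],cv2.COLOR_RGB2BGR))
def world(g):
    H,W=g['depth'].shape; f=H/2/np.tan(np.radians(g['vertical_fov'])/2)
    v,u=np.mgrid[0:H,0:W]; d=g['depth']
    P=np.stack([(u-g['cx'])*d/f,(v-g['cy'])*d/f,d,np.ones_like(d)],-1)
    if 'camera_from_world' in g: T=np.linalg.inv(np.array(g['camera_from_world']))
    else:
        from scipy.spatial.transform import Rotation as R
        s=r.sense(); M=np.eye(4); M[:3,:3]=R.from_euler('xyz',s['tcp_rot']).as_matrix(); M[:3,3]=s['eef_pos']
        T=M@np.array(g['hand_eye'])
    X=(P@T.T)[...,:3]; X[d==0]=np.nan
    return X
E
python3 - <<'E'
from h import *
print(r.sense())
for n in ('top','scene'):
    g=cam(n); save(g,n+'0'); np.save('pics/%s0.npy'%n,world(g)); print(n,g['vertical_fov'],g['cx'],g['cy'],np.linalg.inv(g['camera_from_world']).round(2).tolist())
E
```

```text
{'clock': 0.0, 'qpos': array([ 1.10259996e+00,  3.53640832e-01,  1.63413418e+00,  3.45137669e-05,
        1.15519979e+00, -2.38832124e-03]), 'qvel': array([ 0.00063348,  0.00042646,  0.00091598, -0.00091976, -0.0012541 ,
       -0.00063291]), 'joint_efforts': array([ 1.32219186e-03, -6.05268645e+01, -3.42062330e+01,  9.08953348e-05,
        9.41460778e-03,  1.14282523e-05]), 'eef_pos': array([280.49189531, 558.00891257, 241.56622191]), 'tcp_rot': array([-3.14021059e+00, -3.48574326e-05,  2.67577062e+00]), 'contact_force': array([-0.53999738,  0.54886567, -0.05089525]), 'wrist_torque': array([-0.03523372,  0.02243421,  0.0361209 ]), 'opening': 0.9964330397459662}
top 51.51228463279982 256.4251588101304 195.00994005949906 [[-0.0, -0.99, 0.16, 306.28], [-1.0, 0.0, -0.01, 18.87], [0.01, -0.16, -0.99, 1342.29], [0.0, 0.0, 0.0, 1.0]]
scene 54.1207985900372 260.87261375349004 186.7392208694108 [[-0.43, 0.53, -0.73, 1473.94], [0.9, 0.26, -0.35, 477.53], [0.01, -0.81, -0.59, 926.24], [0.0, 0.0, 0.0, 1.0]]
```

View pics/top0.png

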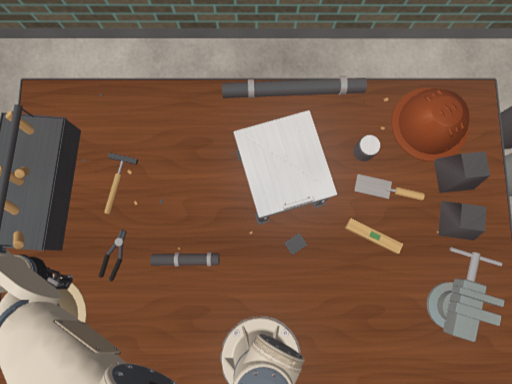

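View pics/scene0.png

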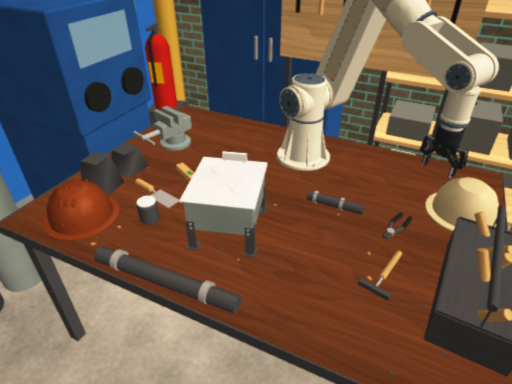

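The top view shows the lid as a pale rotated square at about (285,163), with its grip near (295,204). The bench to its left, around (190,160), is clear. The short pipe is at (185,259) and the offcut at (295,244).

```bash
python3 - <<'E'
from h import *
X=np.load('pics/top0.npy'); 
m=(X[...,2]>195)&(X[...,0]>250)&(np.abs(X[...,1])<300)
m[:, :225]=0; m[:,345:]=0; m[:100]=0;m[220:]=0
P=X[m]; print(len(P),np.percentile(P[:,2],[1,10,50,90,99]))
pl=P[(P[:,2]<np.median(P[:,2])+5)]
rect=cv2.minAreaRect(pl[:,:2].astype(np.float32)); print(rect,cv2.boxPoints(rect))
fl=P[P[:,2]>np.median(P[:,2])+15]; print(len(fl),fl.mean(0),fl[:,2].max(), np.ptp(fl,axis=0))
if len(fl)>5: print(cv2.minAreaRect(fl[:,:2].astype(np.float32)))
S=np.load('pics/scene0.npy'); 
m=(S[...,2]>195)&(S[...,2]<250)&(S[...,0]>300)&(S[...,0]<800)&(S[...,1]<200)&(S[...,1]>-250)
P=S[m]; med=np.median(P[:,2]);print(len(P),np.percentile(P[:,2],[1,10,50,90,99]))
pl=P[abs(P[:,2]-med)<4]; r_=cv2.minAreaRect(pl[:,:2].astype(np.float32)); print(r_)
fl=P[P[:,2]>med+10]; print(len(fl),fl.mean(0),fl[:,2].max()); print(cv2.minAreaRect(fl[:,:2].astype(np.float32)))
# bench obstacles
o=(X[...,2]>5)&(X[...,0]>250)&(X[...,0]<900)&(X[...,1]>50)&(X[...,1]<520)
n,l,st,c=cv2.connectedComponentsWithStats(o.astype(np.uint8))
for i in range(1,n):
    if st[i,4]>20:
        q=X[l==i]; print(st[i],q.min(0).round(),q.max(0).round())
E
```

```text
7128 [202.16210643 204.59020129 207.50433282 210.50639531 238.21937521]
((590.0047607421875, -70.69978332519531), (267.89715576171875, 237.66903686523438), 16.287677764892578) [[ 428.10376    5.79813]
 [ 494.7605  -222.33221]
 [ 751.90576 -147.1977 ]
 [ 685.249     80.93265]]
115 [ 464.74551732 -104.62296203  237.89780453] 244.37757457326393 [31.08382881 84.49633824 21.0803042 ]
((465.4493408203125, -105.16557312011719), (9.45804214477539, 88.10164642333984), 16.4860897064209)
3543 [198.54303358 206.26724424 208.32225397 210.65604118 237.14726892]
((588.36279296875, -69.71363830566406), (274.537841796875, 237.16183471679688), 16.431005477905273)
154 [ 468.82682444 -103.01237178  230.90046225] 242.95675262650593
((468.1312561035156, -103.95913696289062), (15.315767288208008, 88.62562561035156), 17.069425582885742)
[222  86  23  13 276] [865.  53.   7.] [900. 132.  59.]
[234 129  10  37 218] [584.  51.   7.] [691.  78. 215.]
[105 153  33  62 457] [462. 420.   5.] [674. 520.  26.]
[101 230  27  49 425] [251. 444.   5.] [408. 520.  21.]
[   0  247   61   50 1613] [250. 364. 419.] [334. 520. 688.]
[150 253  70  14 847] [289. 135.   6.] [332. 355.  57.]
[ 50 272  23  13 193] [250. 485. 245.] [279. 520. 353.]
```

Emit:
{"method": "servo_tool", "body": {"rows": [[[1.1,-3.9,1.2],-0.05,6],[[1.1,-3.9,1.2],-0.05,6],[[1.1,-3.9,1.2],-0.05,6],[[1.1,-3.9,1.2],-0.05,6],[[1.1,-3.9,1.2],-0.05,6]]}}

```text
clock: 0.52
eef_pos: [334.8, 364.3, 301.5]
tcp_rot: [-3.141, 0.0, 2.424]
contact_force: [1.2, 0.4, 0.4]
opening: 0.704
```

Emit:
{"method": "servo_tool", "body": {"rows": [[[1.1,-3.9,0],-0.05,6],[[1.1,-3.9,0],-0.05,6],[[1.1,-3.9,0],-0.05,6],[[1.1,-3.9,0],-0.05,6],[[1.1,-3.9,0],-0.05,6]]}}

```text
clock: 0.93
eef_pos: [389.8, 169.3, 301.4]
tcp_rot: [3.141, 0.0, 2.174]
contact_force: [1.2, 0.0, 1.0]
opening: 0.7
```

Emit:
{"method": "servo_tool", "body": {"rows": [[[1.1,-3.9,0],-0.05,6],[[1.1,-3.9,0],-0.05,6],[[1.1,-3.9,0],-0.05,6],[[1.1,-3.9,0],-0.05,6],[[1.1,-3.9,0],-0.05,6]]}}

```text
clock: 1.35
eef_pos: [444.8, -25.9, 301.5]
tcp_rot: [3.141, 0.0, 1.923]
contact_force: [0.3, 0.7, 0.8]
opening: 0.702
```

Emit:
{"method": "servo_tool", "body": {"rows": [[[1.0,-3.5,0],-0.04,6],[[1.0,-3.5,0],-0.03,6],[[0,0,0],0,6],[[0,0,0],0,6]]}}

```text
clock: 1.68
eef_pos: [464.9, -95.4, 301.0]
tcp_rot: [-3.141, -0.0, 1.852]
contact_force: [-0.3, -0.3, -0.7]
opening: 0.702
```

```bash
python3 - <<'E'
from h import *
g=cam('wrist'); save(g,'w1'); X=world(g); np.save('pics/w1.npy',X)
z=X[...,2]; m=(z>225)&(z<250)
P=X[m]; print(len(P)); 
R=cv2.minAreaRect(P[:,:2].astype(np.float32)); print(R, np.percentile(P[:,2],[50,95]))
top=P[P[:,2]>236]; print(cv2.minAreaRect(top[:,:2].astype(np.float32)))
g=cam('top'); save(g,'t1')
E
```

```text
1516
((466.05694580078125, -104.16047668457031), (8.608817100524902, 89.31324768066406), 16.3581485748291) [240.24660437 241.50059007]
((466.0145263671875, -104.17544555664062), (8.533385276794434, 89.32220458984375), 16.468944549560547)
```

View pics/w1.png

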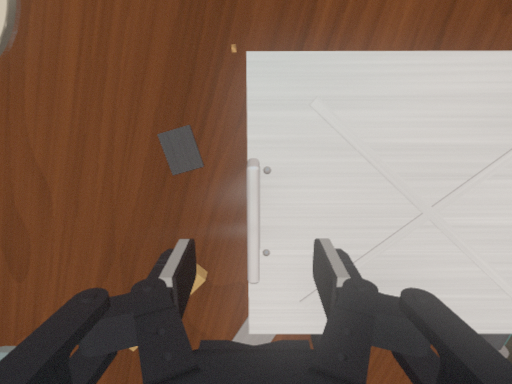

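The wrist view shows the flange at (253,220), between the fingers. It measures (466,-104,240), which agrees with the top view. I'll go down and grip it.

Emit:
{"method": "servo_tool", "body": {"rows": [[[0.1,-0.9,-2.5],0.006,6],[[0,0,-2.5],0,6],[[0,0,-2.0],0,6],[[0,0,-0.5],0,6],[[0,0,0],0,6]], "squeeze": 100}}

```text
clock: 2.2
eef_pos: [464.8, -101.5, 225.3]
tcp_rot: [-3.139, -0.002, 1.864]
contact_force: [0.1, -0.6, 0.3]
opening: 0.701
```

Emit:
{"method": "servo_tool", "body": {"rows": [[[0,0,0],0,0],[[0,0,0],0,0],[[0,0,0],0,0],[[0,0,0],0,0],[[0,0,0],0,0]]}}

```text
clock: 2.62
eef_pos: [466.4, -102.9, 227.6]
tcp_rot: [3.14, 0.001, 1.861]
contact_force: [-3.0, 0.5, 8.0]
opening: 0.082
```

Emit:
{"method": "servo_tool", "body": {"rows": [[[0,0,0],0,0],[[0,0,0],0,0],[[0,0,0],0,0]]}}

```text
clock: 2.87
eef_pos: [466.4, -102.9, 227.7]
tcp_rot: [3.14, 0.0, 1.861]
contact_force: [-1.5, 0.7, 6.5]
opening: 0.082
```

Emit:
{"method": "servo_tool", "body": {"rows": [[[0,0,0.5],0,0],[[0,0,0.8],0,0],[[0,0,1.0],0,0],[[0,0,1.2],0,0],[[0,0,1.5],0,0]]}}

```text
clock: 3.28
eef_pos: [465.4, -102.8, 277.1]
tcp_rot: [-3.14, -0.0, 1.862]
contact_force: [0.8, -0.2, -3.5]
opening: 0.083
```

Emit:
{"method": "servo_tool", "body": {"rows": [[[0,0,1],0,0],[[0,0,1],0,0],[[0,0,0.5],0,0],[[0,0,0],0,0]]}}

```text
clock: 3.62
eef_pos: [466.5, -103.0, 302.7]
tcp_rot: [3.14, 0.001, 1.862]
contact_force: [-0.4, -0.8, -2.9]
opening: 0.084
```

```bash
python3 - <<'E'
from h import *
g=cam('scene'); save(g,'s2'); g=cam('wrist'); save(g,'w2'); X=world(g)
for p in [(270,60),(280,300),(480,100),(480,300),(380,200)]: print(p,X[p[1],p[0]].round(1))
E
```

```text
(270, 60) [445.6 -11.5 282. ]
(280, 300) [470.1 -88.9 348.4]
(480, 100) [548.6   0.8 280.7]
(480, 300) [ 604.9 -101.   281.6]
(380, 200) [522.2 -60.1 282.1]
```

View pics/s2.png

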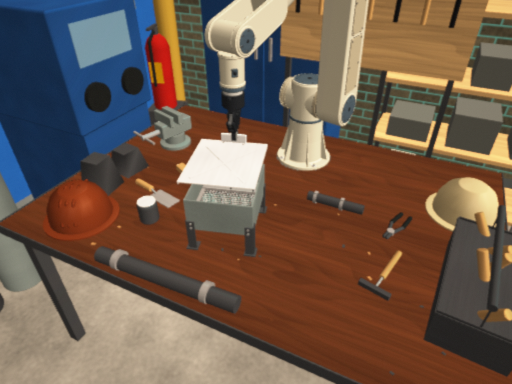

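View pics/w2.png

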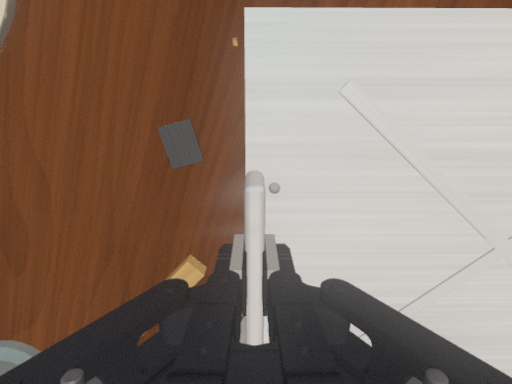

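The lid hangs level, with its plate at z 282. I'll carry it to the left.

Emit:
{"method": "servo_tool", "body": {"rows": [[[-0.2,1.0,0],0,0],[[-0.4,2.0,0],0,0],[[-0.6,3.0,0],0,0],[[-0.6,3.0,0],0,0],[[-0.6,3.0,0],0,0]]}}

```text
clock: 4.13
eef_pos: [440.7, 18.7, 300.6]
tcp_rot: [-3.14, -0.001, 1.861]
contact_force: [0.0, -0.4, -2.2]
opening: 0.084
```

Emit:
{"method": "servo_tool", "body": {"rows": [[[-0.6,3.0,0],0,0],[[-0.6,3.0,0],0,0],[[-0.6,3.0,0],0,0],[[-0.6,2.5,0],0,0],[[-0.2,1.5,0],0,0]]}}

```text
clock: 4.55
eef_pos: [414.1, 149.8, 300.7]
tcp_rot: [-3.14, -0.001, 1.863]
contact_force: [0.1, -0.8, -4.2]
opening: 0.082
```

Emit:
{"method": "servo_tool", "body": {"rows": [[[0,0,-1.0],0,0],[[0,0,-2.0],0,0],[[0,0,-2.5],0,0],[[0,0,-2.5],0,0],[[0,0,-2.5],0,0]]}}

```text
clock: 4.97
eef_pos: [415.0, 146.9, 194.7]
tcp_rot: [-3.141, -0.0, 1.862]
contact_force: [0.5, -0.2, -2.2]
opening: 0.083
```

Emit:
{"method": "servo_tool", "body": {"rows": [[[0,0,-2.5],0,0],[[0,0,-2.5],0,0],[[0,0,-2.0],0,0],[[0,0,-2.0],0,0],[[0,0,-1.5],0,0]]}}

```text
clock: 5.38
eef_pos: [414.3, 146.5, 89.2]
tcp_rot: [-3.139, 0.0, 1.861]
contact_force: [-0.3, 0.3, -2.9]
opening: 0.079
```

Emit:
{"method": "servo_tool", "body": {"rows": [[[0,0,-1.0],0,0],[[0,0,-1.0],0,0],[[0,0,-0.5],0,0],[[0,0,0],0,0]]}}

```text
clock: 5.72
eef_pos: [415.4, 146.9, 65.6]
tcp_rot: [-3.14, 0.0, 1.862]
contact_force: [-0.5, -0.8, -3.4]
opening: 0.081
```

```bash
python3 - <<'E'
from h import *
g=cam('top'); save(g,'t3'); X=world(g); np.save('pics/t3.npy',X)
g=cam('scene'); save(g,'s3'); 
E
```

```text
(no output)
```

View pics/t3.png

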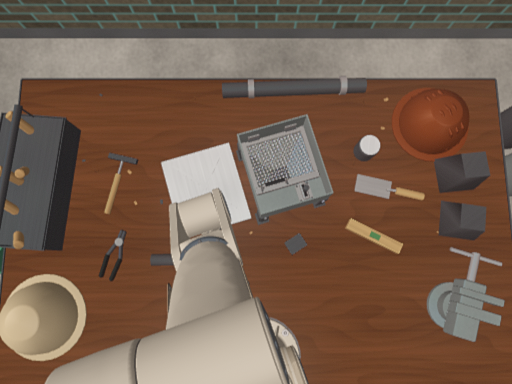

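View pics/s3.png

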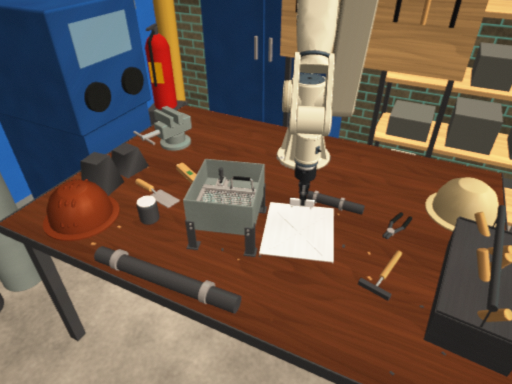

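The lid hovers over clear bench, with a gap to the hopper at about (248,200) in the top view. The open mouth shows the handle and the knob. I'll lower the lid the rest of the way.

Emit:
{"method": "servo_tool", "body": {"rows": [[[0,0,-1.2],0,0],[[0,0,-1.0],0,0],[[0,0,-0.6],0,0],[[0,0,-0.2],0,0],[[0,0,0],0,0]]}}

```text
clock: 6.23
eef_pos: [415.6, 147.0, 36.1]
tcp_rot: [-3.141, 0.0, 1.862]
contact_force: [-0.6, 0.4, -3.3]
opening: 0.081
```

Emit:
{"method": "servo_tool", "body": {"rows": [[[0,0,-0.2],0,0],[[0,0,0],0,0],[[0,0,0],0,0]]}}

```text
clock: 6.48
eef_pos: [416.1, 147.2, 34.6]
tcp_rot: [3.141, -0.0, 1.862]
contact_force: [-0.3, -1.0, -3.0]
opening: 0.083
```

Emit:
{"method": "servo_tool", "body": {"rows": [[[0,0,-0.15],0,0],[[0,0,0],0,0],[[0,0,0],0,0]]}}

```text
clock: 6.73
eef_pos: [415.9, 147.2, 33.0]
tcp_rot: [3.142, 0.0, 1.862]
contact_force: [-0.0, -0.0, -2.3]
opening: 0.086
```

Emit:
{"method": "servo_tool", "body": {"rows": [[[0,0,-0.1],0,0],[[0,0,0],0,0],[[0,0,0],0,0]]}}

```text
clock: 6.98
eef_pos: [416.1, 147.2, 32.0]
tcp_rot: [3.141, 0.0, 1.862]
contact_force: [-0.2, -0.2, -3.5]
opening: 0.077
```

Emit:
{"method": "servo_tool", "body": {"rows": [[[0,0,-0.1],0,0],[[0,0,0],0,0],[[0,0,0],0,0]]}}

```text
clock: 7.23
eef_pos: [416.0, 147.2, 31.0]
tcp_rot: [3.141, -0.0, 1.862]
contact_force: [0.2, 0.1, -1.9]
opening: 0.085
```

Emit:
{"method": "servo_tool", "body": {"rows": [[[0,0,-0.1],0,0],[[0,0,0],0,0],[[0,0,0],0,0]]}}

```text
clock: 7.48
eef_pos: [416.1, 147.2, 30.7]
tcp_rot: [3.141, -0.0, 1.862]
contact_force: [-3.1, -1.9, 13.5]
opening: 0.084
```

Emit:
{"method": "servo_tool", "body": {"rows": [[[0,0,-0.1],0,0],[[0,0,0],0,0],[[0,0,0],0,0]]}}

```text
clock: 7.73
eef_pos: [416.1, 147.2, 30.6]
tcp_rot: [3.141, -0.0, 1.862]
contact_force: [-8.8, -2.8, 33.1]
opening: 0.078
```

Emit:
{"method": "servo_tool", "body": {"rows": [[[0,0,0.12],0,0],[[0,0,0],0,0],[[0,0,0],0,3.0],[[0,0,0],0,4.0],[[0,0,0],0,4.0]], "squeeze": 40}}

```text
clock: 8.15
eef_pos: [416.1, 147.2, 30.0]
tcp_rot: [3.141, 0.0, 1.862]
contact_force: [-0.4, -0.0, 0.8]
opening: 0.469
```

Emit:
{"method": "servo_tool", "body": {"rows": [[[0,0,0],0,4.0],[[0,0,1.0],0,4.0],[[0,0,3.0],0,4.0],[[0,0,4.0],0,4.0],[[0,0,4.0],0,4.0]]}}

```text
clock: 8.57
eef_pos: [414.9, 146.8, 151.5]
tcp_rot: [-3.139, 0.0, 1.862]
contact_force: [1.2, 0.3, 0.1]
opening: 0.464
```

Emit:
{"method": "servo_tool", "body": {"rows": [[[0,0,4.0],0,5.0],[[0,0,4.0],0,5.0],[[0,0,4.0],0,5.0],[[0,0,4.0],0,5.0],[[0,0,1.0],0,5.0]]}}

```text
clock: 8.98
eef_pos: [417.9, 147.8, 327.1]
tcp_rot: [3.132, -0.0, 1.862]
contact_force: [1.0, -1.1, 1.0]
opening: 0.586
```

```bash
python3 - <<'E'
from h import *
g=cam('wrist'); save(g,'w4')
g=cam('scene'); save(g,'s4'); X=world(g); np.save('pics/s4.npy',X)
g=cam('top'); save(g,'t4'); Y=world(g);np.save('pics/t4.npy',Y)
for p in [(185,165),(225,150),(210,170)]: print(Y[p[1],p[0]].round(1))
for p in [(275,240),(325,215),(320,250),(280,215)]: print(X[p[1],p[0]].round(1))
E
```

```text
[629.3 254.6  15.7]
[684.7 119.2   6.4]
[458.7  93.8 680.1]
[595.4 119.4  15. ]
[386.8 233.9  11.5]
[570.9 274.4  12.2]
[459.9  80.7  10.9]
```

View pics/s4.png

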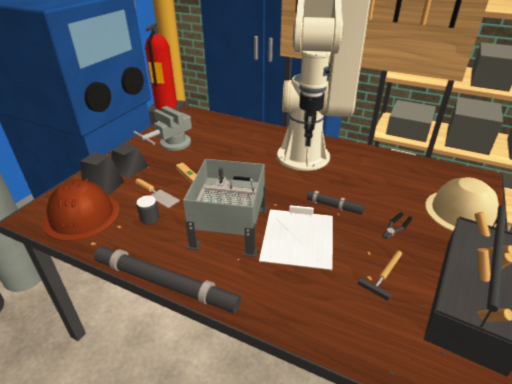

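View pics/t4.png

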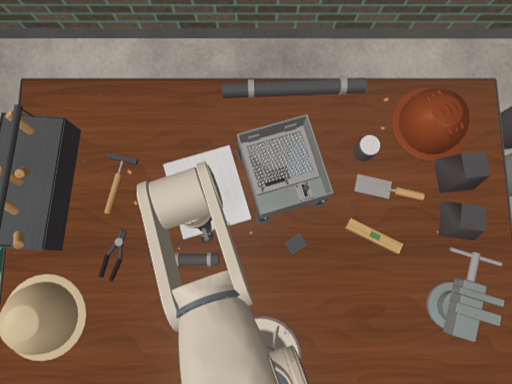

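The lid lies flat: its plate reads about 11 to 15 mm, and it is clear of the hopper. In the top view the handle is near (277,182) and the knob near (305,190). Next I'll measure the rim, handle and knob.

```bash
python3 - <<'E'
from h import *
Y=np.load('pics/t4.npy')
m=(Y[...,2]>198)&(Y[...,2]<212); m[:,:235]=0;m[:,335:]=0;m[:110]=0;m[222:]=0
P=Y[m]; rc=cv2.minAreaRect(P[:,:2].astype(np.float32)); print(len(P),rc)
c=np.array(rc[0]); a=np.radians(rc[2]); print(a)
C,S=np.cos(a),np.sin(a)
def loc(X): 
    d=X[...,:2]-c; return np.stack([d[...,0]*C+d[...,1]*S,-d[...,0]*S+d[...,1]*C,X[...,2]],-1)
for nm in('t4','s4'):
    L=loc(np.load('pics/%s.npy'%nm))
    h=(np.abs(L[...,0])<110)&(np.abs(L[...,1])<95)&(L[...,2]>155)&(L[...,2]<215)
    n,l,st,_=cv2.connectedComponentsWithStats(h.astype(np.uint8))
    for i in range(1,n):
        if st[i,4]>8: q=L[l==i]; print(nm,st[i],np.median(q,0).round(1),q.min(0).round(),q.max(0).round())
E
for n in t4:225,100 s4:165,130; do :; done
python3 - <<'E'
import cv2
a=cv2.imread('pics/t4.png')[110:225,230:340]; b=cv2.imread('pics/s4.png')[150:240,175:275]
cv2.imwrite('pics/z4.png',cv2.hconcat([cv2.resize(a,(400,400)),cv2.resize(b,(400,400))]))
E
```

```text
533 ((588.458251953125, -70.2296142578125), (251.28367614746094, 220.69850158691406), 16.421175003051758)
0.28660357084944305
t4 [262 178  26  13 103] [-44.5  42.9 193.3] [-50.   4. 156.] [-38.  82. 200.]
t4 [303 185   7   7  36] [-87.1 -40.5 192.3] [-94. -50. 170.] [-77. -34. 199.]
s4 [218 167   5  11  42] [-81.2 -39.  182.3] [-94. -48. 157.] [-75. -33. 198.]
s4 [230 176  23  12  91] [-41.3  47.3 190.1] [-50.   2. 156.] [-35.  82. 198.]
```

View pics/z4.png

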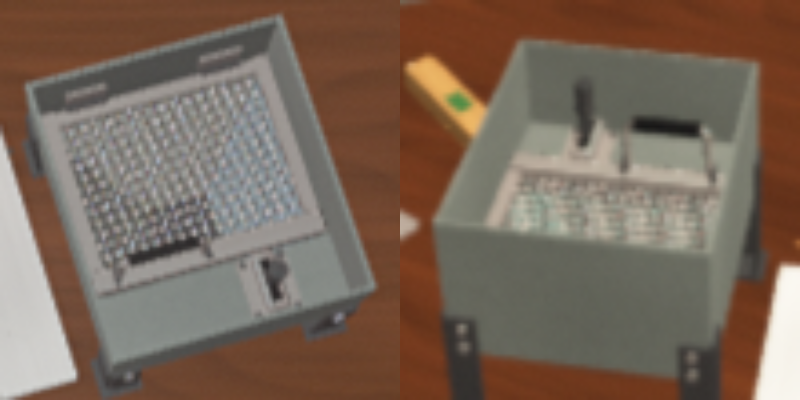

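Emit:
{"method": "servo_tool", "body": {"rows": [[[1.95,-3.15,-0.4],0,6],[[1.95,-3.15,-0.4],0,6],[[1.95,-3.15,-0.4],0,6],[[1.95,-3.15,-0.4],0,6],[[1.95,-3.15,-0.4],0,6]]}}

```text
clock: 9.55
eef_pos: [512.8, -11.9, 297.7]
tcp_rot: [-3.138, -0.001, 1.862]
contact_force: [0.2, 1.3, 1.3]
opening: 0.701
```

Emit:
{"method": "servo_tool", "body": {"rows": [[[1.95,-3.15,-0.4],0,6],[[0,0,0],0,6],[[0,0,0],0,6],[[0,0,0],0,6]]}}

```text
clock: 9.88
eef_pos: [531.7, -41.7, 294.3]
tcp_rot: [-3.138, -0.002, 1.861]
contact_force: [0.3, 0.2, 0.5]
opening: 0.704
```

```bash
python3 - <<'E'
from h import *
g=cam('wrist'); save(g,'w5'); X=world(g); np.save('pics/w5.npy',X)
c=np.array([588.5,-70.2]);C,S=np.cos(.2866),np.sin(.2866)
d=X[...,:2]-c; L=np.stack([d[...,0]*C+d[...,1]*S,-d[...,0]*S+d[...,1]*C,X[...,2]],-1)
print(r.sense()['eef_pos'])
h=(np.abs(L[...,0])<110)&(np.abs(L[...,1])<95)&(L[...,2]>155)&(L[...,2]<202)
n,l,st,_=cv2.connectedComponentsWithStats(h.astype(np.uint8))
for i in range(1,n):
    if st[i,4]>30: q=L[l==i]; print(st[i],np.median(q,0).round(1),q.min(0).round(),q.max(0).round(), np.median(X[l==i],0).round(1)); q=q[q[:,2]>185]; print(len(q) and np.median(q,0))
E
```

```text
[531.79882633 -41.2035662  294.85027999]
[ 252  143   16   96 1184] [-42.4  48.  195.9] [-49.   2. 155.] [-36.  82. 199.] [534.5 -36.1 195.9]
[-42.39549816  46.90699008 195.94551644]
[202 260  22  36 533] [-83.9 -36.8 192.3] [-94. -49. 155.] [-76. -32. 198.] [ 518.8 -129.2  192.3]
[-84.10084168 -38.22138165 195.73896326]
```

View pics/w5.png

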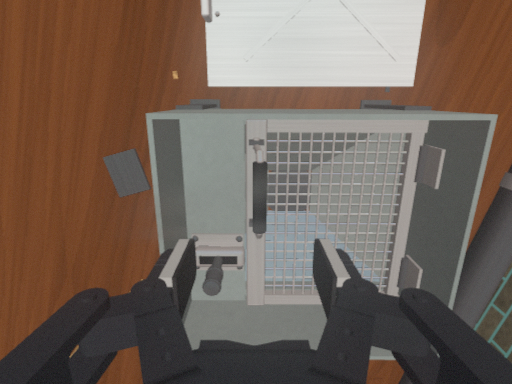

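The wrist view shows the handle sleeve at (260,197) between the fingers and the knob at (215,278). Handle grip is at world (536,-41,190). I'll go down and take it.

Emit:
{"method": "servo_tool", "body": {"rows": [[[0.4,0,-2.5],0,6],[[0,0,-3.0],0,6],[[0,0,-3.0],0,6],[[0,0,-2.0],0,6],[[0,0,-0.8],0,6]], "squeeze": 50}}

```text
clock: 10.35
eef_pos: [534.3, -40.4, 180.1]
tcp_rot: [-3.137, -0.002, 1.863]
contact_force: [-0.9, 0.1, -0.6]
opening: 0.7
```

Emit:
{"method": "servo_tool", "body": {"rows": [[[0,0,0],0,5],[[0,0,0],0,4],[[0,0,0],0,3],[[0,0,0],0,2],[[0,0,0],0,1.5]]}}

```text
clock: 10.77
eef_pos: [537.6, -41.8, 184.4]
tcp_rot: [3.14, 0.001, 1.862]
contact_force: [0.2, -0.3, -0.8]
opening: 0.178
```

Emit:
{"method": "servo_tool", "body": {"rows": [[[0,0,0],0,0],[[0,0,0],0,0],[[0,0,0],0,0],[[0,0,0],0,0],[[0,0,0],0,0]]}}

```text
clock: 11.18
eef_pos: [537.5, -41.9, 184.3]
tcp_rot: [3.14, 0.0, 1.862]
contact_force: [-2.2, 0.4, 6.7]
opening: 0.116
```

Emit:
{"method": "servo_tool", "body": {"rows": [[[0,0,0.2],0,0],[[0,0,0.2],0,0],[[0,0,0],0,0]]}}

```text
clock: 11.43
eef_pos: [537.3, -41.9, 187.6]
tcp_rot: [3.141, 0.0, 1.862]
contact_force: [1.7, 0.3, -2.3]
opening: 0.117
```

Emit:
{"method": "servo_tool", "body": {"rows": [[[0,0,0.1],0,0],[[0,0,0.1],0,0],[[0,0,0],0,0],[[0,0,0],0,0]]}}

```text
clock: 11.77
eef_pos: [537.3, -41.9, 189.2]
tcp_rot: [3.141, 0.0, 1.862]
contact_force: [3.2, -0.9, -2.4]
opening: 0.12
```

Emit:
{"method": "servo_tool", "body": {"rows": [[[0,0,0.1],0,0],[[0,0,0],0,0],[[0,0,0],0,0]]}}

```text
clock: 12.02
eef_pos: [537.2, -41.9, 190.2]
tcp_rot: [3.141, 0.0, 1.862]
contact_force: [3.5, -0.9, -3.3]
opening: 0.123
```

Emit:
{"method": "servo_tool", "body": {"rows": [[[0,0,0.1],0,0],[[0,0,0],0,0],[[0,0,0],0,0]]}}

```text
clock: 12.27
eef_pos: [537.1, -41.9, 191.2]
tcp_rot: [3.141, 0.0, 1.862]
contact_force: [3.7, -1.0, -3.3]
opening: 0.118
```

Emit:
{"method": "servo_tool", "body": {"rows": [[[0,0,0.1],0,0],[[0,0,0],0,0],[[0,0,0],0,0]]}}

```text
clock: 12.52
eef_pos: [537.1, -41.9, 192.3]
tcp_rot: [3.141, 0.0, 1.862]
contact_force: [4.3, -0.8, -3.3]
opening: 0.12
```

Emit:
{"method": "servo_tool", "body": {"rows": [[[0,0,0.15],0,0],[[0,0,0],0,0],[[0,0,0],0,0]]}}

```text
clock: 12.77
eef_pos: [537.1, -41.9, 193.7]
tcp_rot: [3.141, 0.0, 1.862]
contact_force: [4.4, -1.1, -2.3]
opening: 0.122
```

Emit:
{"method": "servo_tool", "body": {"rows": [[[0,0,0.15],0,0],[[0,0,0],0,0],[[0,0,0],0,0]]}}

```text
clock: 13.02
eef_pos: [537.2, -41.8, 195.2]
tcp_rot: [3.141, 0.0, 1.862]
contact_force: [5.5, -1.0, -2.9]
opening: 0.118
```

```bash
python3 - <<'E'
from h import *
g=cam('wrist'); save(g,'w6'); X=world(g); np.save('pics/w6.npy',X)
g=cam('scene'); cv2.imwrite('pics/s6.png',cv2.resize(cv2.cvtColor(g['frame'],cv2.COLOR_RGB2BGR)[130:260,160:290],(600,600)))
E
```

```text
(no output)
```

View pics/w6.png

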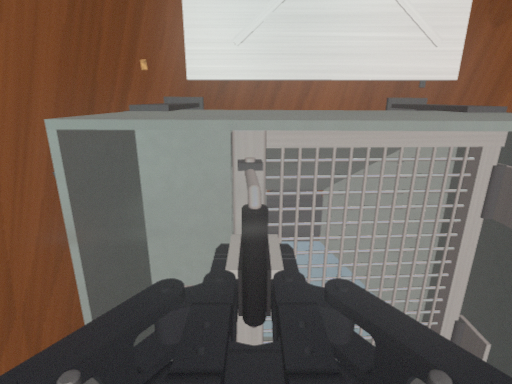

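View pics/s6.png

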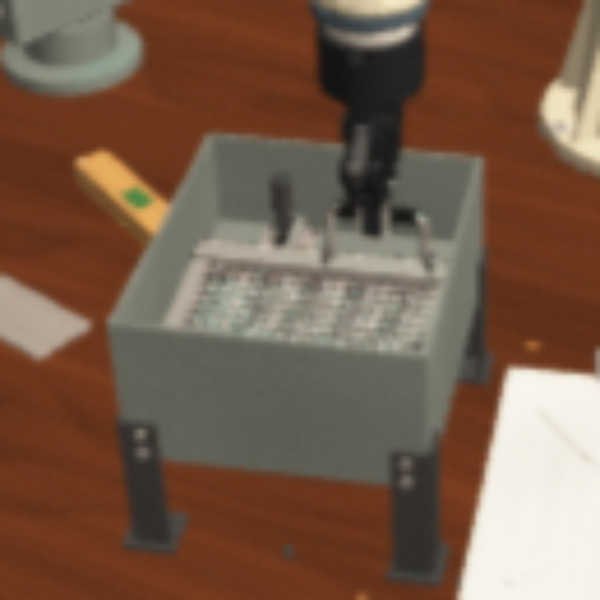

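```bash
python3 - <<'E'
from h import *
c=np.array([588.5,-70.2]);C,S=np.cos(.2866),np.sin(.2866)
for n in('w5','w6'):
    X=np.load(f'pics/{n}.npy');d=X[...,:2]-c; L=np.stack([d[...,0]*C+d[...,1]*S,-d[...,0]*S+d[...,1]*C,X[...,2]],-1)
    for x0 in (-120,-75,-52,-40,0,50,90):
        m=(abs(L[...,0]-x0)<4)&(L[...,1]>83)&(L[...,1]<96)&(L[...,2]<180); q=L[m]; print(n,x0,len(q),np.percentile(q[:,2],[10,50,90]).round(1) if len(q) else '')
E
```

```text
w5 -120 293 [126.2 150.9 174.5]
w5 -75 110 [125.3 126.1 127.2]
w5 -52 123 [140.9 142.2 145.1]
w5 -40 133 [141.4 142.3 151.5]
w5 0 72 [134.8 137.8 139.2]
w5 50 69 [135.7 138.  138.8]
w5 90 57 [136.6 138.3 139.1]
w6 -120 1114 [126.2 155.5 175.8]
w6 -75 233 [124.7 125.7 126.4]
w6 -52 263 [151.8 152.7 155.1]
w6 -40 357 [151.3 152.2 161.6]
w6 0 170 [143.  145.2 146.1]
w6 50 164 [139.2 142.  143. ]
w6 90 151 [136.6 139.2 140.2]
```

The rail has risen about 10.5 mm (0.065 rad) at roughly 3 N, which is well past the 0.035 rad stop. The screen is free, so I'll leave the bolt alone. Next I'll work out the arc to 60 degrees.

```bash
python3 - <<'E'
import numpy as np
a=.2866
th=np.linspace(.066,1.05,26)
x=-161*np.cos(th)+15*np.sin(th)+161; z=161*np.sin(th)+15*np.cos(th)-15
P=np.c_[x*np.cos(a),x*np.sin(a),z]/10; P[0]=[0,0,1.09]
Q=P.round(2); D=np.diff(Q,axis=0).round(2)
for i in range(0,25,5): print(D[i:i+5].tolist(), Q[i+5]*10+[537.4,-41.9,184.3])
E
```

```text
[[0.24, 0.07, 0.59], [0.13, 0.04, 0.63], [0.15, 0.04, 0.61], [0.18, 0.06, 0.61], [0.2, 0.06, 0.6]] [546.4 -39.2 225.6]
[[0.23, 0.06, 0.59], [0.24, 0.07, 0.59], [0.27, 0.08, 0.57], [0.29, 0.09, 0.56], [0.31, 0.09, 0.55]] [559.8 -35.3 254.2]
[[0.33, 0.1, 0.53], [0.35, 0.1, 0.52], [0.37, 0.11, 0.51], [0.39, 0.11, 0.49], [0.41, 0.12, 0.47]] [578.3 -29.9 279.4]
[[0.42, 0.13, 0.46], [0.44, 0.13, 0.44], [0.46, 0.13, 0.42], [0.47, 0.14, 0.4], [0.49, 0.15, 0.39]] [601.1 -23.1 300.5]
[[0.5, 0.15, 0.36], [0.52, 0.15, 0.34], [0.53, 0.15, 0.32], [0.54, 0.16, 0.3], [0.55, 0.16, 0.27]] [627.5 -15.4 316.4]
```

Emit:
{"method": "servo_tool", "body": {"rows": [[[0.24,0.07,0.59],0,0],[[0.13,0.04,0.63],0,0],[[0.15,0.04,0.61],0,0],[[0.18,0.06,0.61],0,0],[[0.2,0.06,0.6],0,0]], "squeeze": 60}}

```text
clock: 13.53
eef_pos: [545.8, -39.3, 226.0]
tcp_rot: [-3.141, 0.0, 1.862]
contact_force: [3.1, -2.2, -3.2]
opening: 0.115
```

Emit:
{"method": "servo_tool", "body": {"rows": [[[0.23,0.06,0.59],0,0],[[0.24,0.07,0.59],0,0],[[0.27,0.08,0.57],0,0],[[0.29,0.09,0.56],0,0],[[0.31,0.09,0.55],0,0]]}}

```text
clock: 13.95
eef_pos: [559.4, -35.2, 254.6]
tcp_rot: [-3.141, 0.0, 1.862]
contact_force: [3.0, -3.0, -4.3]
opening: 0.117
```

Emit:
{"method": "servo_tool", "body": {"rows": [[[0.33,0.1,0.53],0,0],[[0.35,0.1,0.52],0,0],[[0.37,0.11,0.51],0,0],[[0.39,0.11,0.49],0,0],[[0.41,0.12,0.47],0,0]]}}

```text
clock: 14.37
eef_pos: [578.1, -29.7, 279.8]
tcp_rot: [-3.141, -0.0, 1.862]
contact_force: [1.2, -3.2, -2.3]
opening: 0.115
```

Emit:
{"method": "servo_tool", "body": {"rows": [[[0.42,0.13,0.46],0,0],[[0.44,0.13,0.44],0,0],[[0.46,0.13,0.42],0,0],[[0.47,0.14,0.4],0,0],[[0.49,0.15,0.39],0,0]]}}

```text
clock: 14.78
eef_pos: [601.0, -22.9, 300.8]
tcp_rot: [-3.141, 0.0, 1.862]
contact_force: [2.4, -4.0, -4.5]
opening: 0.116
```

Emit:
{"method": "servo_tool", "body": {"rows": [[[0.5,0.15,0.36],0,0],[[0.52,0.15,0.34],0,0],[[0.53,0.15,0.32],0,0],[[0.54,0.16,0.3],0,0],[[0.55,0.16,0.27],0,0]]}}

```text
clock: 15.2
eef_pos: [627.5, -15.2, 316.6]
tcp_rot: [-3.141, -0.0, 1.862]
contact_force: [0.7, -3.5, -1.7]
opening: 0.119
```

Emit:
{"method": "servo_tool", "body": {"rows": [[[0,0,0],0,0],[[0,0,0],0,0],[[0,0,0],0,0],[[0,0,0],0,0]]}}

```text
clock: 15.53
eef_pos: [626.8, -15.4, 316.3]
tcp_rot: [-3.141, -0.0, 1.862]
contact_force: [0.4, -3.2, -1.9]
opening: 0.115
```

```bash
python3 - <<'E'
from h import *
c=np.array([588.5,-70.2]);C,S=np.cos(.2866),np.sin(.2866)
for n in('wrist','scene','top'):
    g=cam(n); save(g,n+'7'); X=world(g); d=X[...,:2]-c; L=np.stack([d[...,0]*C+d[...,1]*S,-d[...,0]*S+d[...,1]*C,X[...,2]],-1)
    rel=L-[115,0,132]
    m=(L[...,1]>-90)&(L[...,1]<-15)&(L[...,2]>208)&(L[...,2]<290)&(L[...,0]>-20)&(L[...,0]<115)
    q=rel[m]
    if len(q)>20:
        A=np.arctan2(q[:,2],-q[:,0]); pf=np.polyfit(q[:,2],q[:,0],1)
        print(n,len(q),np.percentile(A,[10,50,90]).round(3),'slope ang',np.arctan2(1,-pf[0]))
s=r.sense(); print(s['clock'],s['eef_pos'],s['contact_force'],s['qvel'].round(3),s['opening'])
E
```

```text
wrist 587 [1.047 1.072 1.108] slope ang 1.1991549056017328
scene 325 [1.032 1.077 1.108] slope ang 1.1638649140597404
top 116 [0.979 1.051 1.095] slope ang 1.0296844488221126
15.6833 [626.78580253 -15.35127611 316.24970405] [ 0.63693185 -2.86836891 -2.41800357] [ 0.     0.001 -0.    -0.001 -0.    -0.001] 0.11373883198829927
```

View pics/scene7.png

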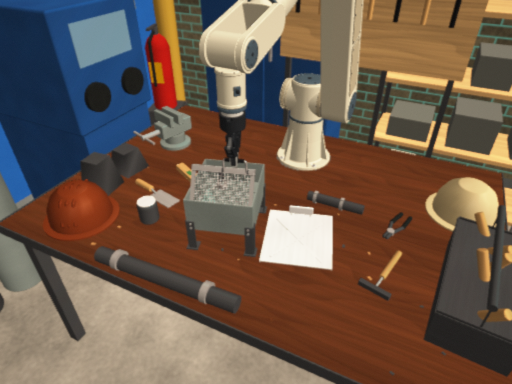

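View pics/wrist7.png

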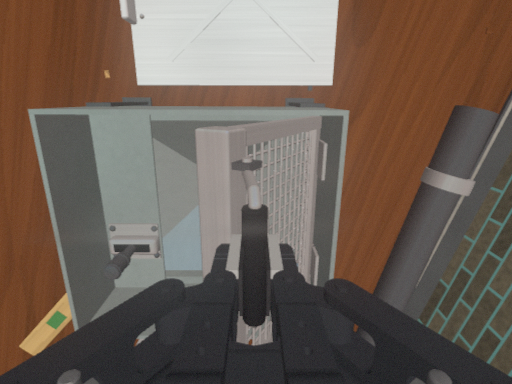

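View pics/top7.png

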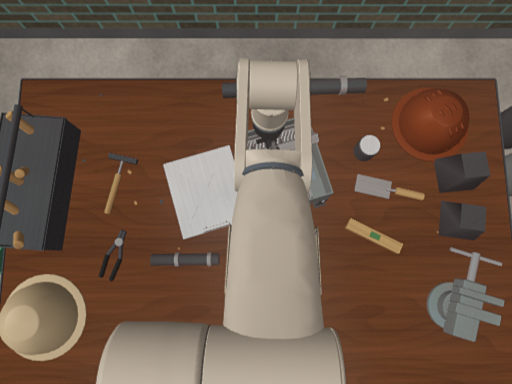

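The wrist view shows the screen raised, with its rail at (222,200) and the handle at (255,250) held in the pads. The lid is flat and the bystanders are where they were. The measured angle is about 1.05 rad and the arm is still.

```bash
python3 - <<'E'
from h import *
print(r.sign_off()); s=r.sense(); print(s['clock'],s['eef_pos'],s['opening'])
E
```

```text
the job is handed in; nothing more can be done
None
the job is handed in; nothing more can be done
```

The screen is up at about 60 degrees and still held by its handle, and the job was handed in at about 15.7 s of the 72 s allowed.

- **Lid:** I took it off by its grip flange and laid it flat on the bench to the hopper's left. The last depth readings put its plate at about 11–15 mm, and the top view shows a gap to the hopper. One reading near the lid's far edge came out at 6 mm; I took it for an edge effect and did not check it.
- **Screen:** I tried the handle before touching the bolt. The rail rose about 10.5 mm (0.065 rad) at roughly 3 N, well past the 0.035 rad stop. It was not caught, so I left the bolt alone.
- **Angle:** The position along the arc gives 1.05 rad. Points on the screen give 1.05–1.08 rad, and the screen's own thickness adds about 0.03 to those. A second estimate, from the slope of the screen, scattered between 1.03 and 1.20 rad; I think it caught other surfaces, so I did not rely on it.
- **Last state:** The arm was at rest with the handle gripped and 2–3 N of force. No bystander had visibly moved in the pictures. The largest force reading was 33 N at the wrist, as the lid pressed onto the bench; I backed off before letting go.

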